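# Dock an optical module past its eccentric lock

## Robot

A 7-joint arm with a two-finger parallel gripper is mounted at the origin on the work surface. World frame = base frame: x ahead of the robot, y to its left, z up, the work surface at z = 0. Lengths are in m, angles in rad, forces in N, time in s.
With the tool pointing down it reaches from about 0.4 to 0.85 m from the base axis. Payload 10.4 kg.
Tool frame: the origin (TCP) lies midway between the tips of the shut fingers; the grasp point (between the pads) lies 19 mm behind it; z points along the fingers, y is the line along which they close (so a half turn about z gives the same grasp; the last joint's range is limited). The gripper opens to 85 mm and grips with 20 to 120 N. Pads are 22 mm wide; open, the fingers measure 114 mm over their backs; the gripper's body (76 mm by 85 mm) begins 54 mm behind the grasp point. The pads swing forward as they close: fully open they stand 13 mm farther back than shut.
Start: joints at [1.169, 0.332, -0.065, 1.46, 0.022, 1.35, -0.088], TCP at [0.231, -0.581, 0.231] pointing down, gripper open.
Joint ranges: [-2.6, 2.6], [-0.5, 2.12], [-1.47, 1.34], [0.16, 2.42], [-1.27, 4.41], [0.06, 2.06], [-2.6, 2.6]. Speed limits (rad/s): [2.22, 2.22, 2.79, 2.79, 3.14, 3.14, 3.14].

## Interface

Orientations are given as a unit quaternion [x, y, z, w].
In Python, from workcell import get_obs, camera, camera_params, hand_in gives the robot as it stands.
- The arm moves only by the tool carry_out, never from a script. Its argument "commands" is a list that holds one entry, the list of rows, each a list of 6 numbers: the shift along the tool's x, y, z in units of 40 mm (1.0 is 40 mm), then the turn, a rotation vector about the tool's x, y, z in units of 6 degrees (1.0 is 6 degrees). In form: [[[x, y, z, ax, ay, az], ...]]. A call has 1 to 20 rows; each row shifts and turns the commanded pose from where the row before left it, along the tool's axes as they then stand; what a row does not reach is not made up. A row lasts 1/12 s, in which the tool goes at most 41.7 mm and 7.16 degrees, less where a joint would pass 70% of its speed; a pose out of reach is approached as far as the arm can. A call is refused whole if a number of a shift passes 1 or a number of a turn 1, either way. A call with a gripper value outside its range is refused whole. "hand" is the closure, from -1 (fully open) to 1 (shut), set as the call begins (left out, the last holds). The fingers move at their own pace and stop on an object; "force" is the grip in N (left out, the last holds). Time passes only in rows, so rows that do not move let the fingers close. It gives the time, the measured TCP pose, the force, the opening and the grip force at its end, in the units of the state.
- get_obs(): the state, without advancing time (a new reading comes with each control period).
- camera(name): name is "scene" or "top" or "wrist"; returns the picture (400x640x3 uint8, red, green, blue); there is no depth.
- camera_params(name): a dict with "mtx" (3x3 intrinsics, pixels), "R" (3x3) and "t" (3): a world point X has camera coordinates R X + t. Camera axes: x right, y down, z forward; pixel columns grow to the right and rows downward; lengths in m; the calibration is good to about 2 mm. A picture is of the moment at which its call begins: read the wrist's pose just before it. camera_params takes no time and is no camera call; for the wrist camera it gives the pose at the moment of the call.
- hand_in(): hands the job in; it is judged then, once.
The state is a dict: "clock": time; "joint_pos": joint angles; "joint_velocities": joint speeds; "tau": joint torques, N m; "position": TCP position; "ee_rot": TCP orientation; "ft_force": force on the tool from outside, world axes, zero at the start; "torque": the same for the moment, N m; "grip_width": opening from 0.0 (shut) to 1.0 (fully open); "grasp_force": force on a finger pad.
Only numpy, scipy, OpenCV 4.12 (cv2) and the standard library are available. Lean on these libraries where they do the work, as an engineer would, in place of code of your own. Each camera call takes 0.05 s, during which the arm holds its last target. There are 200 camera calls.

## Task

On the module test dock, push the cam's upright handle round with a fingertip until the cam is at its low point (handle pointing straight forward, away from the carriage). Only then push the carriage forward by its rear plate until it is fully home against the coupler blocks. Grip and lift nothing: the module stays lying in the carriage, and the other things on the bench stay where they are.

Things in the scene. Friction and masses are not known exactly. Their poses are not given: they have to be found in the camera images.
- dock: Module test dock, fixed: dark steel base plate 12 mm thick, x -132 to +138, y +-85 mm in this frame; origin on the table under its middle. Its +x is FORWARD, the way the carriage slides home (roughly the robot's left, world +y; yaw varies some 30 degrees each way); z up. Along +x: carriage, then cam. Two white coupler blocks (26 x 20 mm, tops at 22 mm) at x 26 to 52, y +-58 mm.
- slide (a joint): Travel of the grey carriage along dock +x, in m: 0 drawn back (start), 0.060 fully home at a hard stop, its front edge at the coupler blocks. Friction about 4 N, no spring: stays where left. Its steel follower nose strikes the cam on the way unless the cam is at its low point (after about 26 mm if the high point faces it).
- push_face (a point): Middle of the flat rear face of the carriage's upright push plate (90 mm wide in y, 8 mm thick, 22 to 62 mm above the table; this point at 42 mm). Push here towards dock +x. At slide = 0 it lies at dock x -110 mm, y 0. Behind it is free space above the base plate.
- nose_tip (a point): Middle of the front end of the carriage's steel follower nose (30 mm wide, 13 to 23 mm above the table), at dock x = 2 mm + slide travel.
- cam (a joint): Angle of the eccentric cam about its vertical pivot, rad, anticlockwise from above: where its handle points, from dock +x. 0 or 6.283 = LOW POINT (handle straight forward, away from the carriage, thin side to the nose); 3.14 = high point. Starts at 1.4 to 4.88; turns either way (stops at -0.7, 6.98). Friction 0.2 N m (3 to 4 N at the handle), no spring: stays where left.
- cam_pivot (a point): The cam's pivot, at dock x +80 mm, y 0, 30 mm above the table. The cam is a round steel plate of radius 34 mm, 14 to 24 mm above the table, its centre 18 mm off the pivot towards the handle: it reaches 16 mm from the pivot on its thin side, 52 mm on its thick side. A flat steel arm (16 mm wide, 24 to 30 mm above the table) on it carries the handle.
- cam_handle (a point): Middle of the cam's handle: an upright black post 14 mm in diameter, an 18 mm ball on top, 58 mm from the pivot, 30 to 69 mm above the table; this point at 48 mm. All else within 100 mm of the pivot is lower than 30 mm, save the carriage with the module (behind dock x -35 mm at the start).
- module: Finned aluminium optical module, 54 (x) x 80 (y) x 24 mm, 0.18 kg, lying loose in a shallow nest on the carriage (nest floor 22 mm above the table, lips 6 mm high, about 3 mm play). Origin at the centre of its underside, at dock x -71.5 mm + slide travel, y 0. It rides along; it is not to be lifted.
- adaptor_a: white plastic fibre adaptor, 20 x 12 x 10 mm, lying near the forward left (+x +y) corner of the dock's base plate. Not part of the job; origin under its middle
- adaptor_b: white plastic fibre adaptor, 20 x 12 x 10 mm, lying near the forward right (+x -y) corner of the dock's base plate. Not part of the job; origin under its middle
- cleaner_pen: white connector-cleaning pen, 130 x 16 x 16 mm, lying on the table along the dock's left (+y) side. Not part of the job; origin under its middle
- tape_roll: paper tape roll, ring 60 mm across, 19 mm high, on the table at the dock's right (-y) side. Not part of the job; origin under its middle
- cap_pot: closed white pot, 52 mm across, 42 mm high, on the table at the dock's right (-y) side. Not part of the job; origin under its middle
- transceiver: small steel plug-in transceiver, 56 x 14 x 12 mm, flat on the table to the robot's right. Not part of the job; origin under its middle
- screwdriver: screwdriver lying on the table to the robot's left. Not part of the job; origin under its middle
- mug: white mug, 76 mm across, 85 mm high, on the table to the robot's far right. Not part of the job; origin under its middle

How it is judged:
By the outcome, as a careful person would: the job done as asked, in the order asked, and still so for the second after the job is handed in, with the robot touching nothing.
It also fails if it takes over 64 s, if anything falls off the work surface, if the arm or the gripper's body presses on something with over 40 N, if the wrist force passes 120 N, or if a joint passes its speed limit or range.

## Working session

There is one attempt and no reset: what is moved stays moved. The work goes in short steps, Python scripts to look and compute and a tool call to move; the robot and the scene stay as the last step left them, time stands still between calls to the robot, and variables do not carry over. Pictures are saved under pics/ and viewed, at most 11 in all, crops included, and the job is handed in when it is done.

Besides the shell and the picture viewer there is one more tool, called after "Call:" in YAML: its name, and indented under it one key for each argument. carry_out: Moves the arm, as the interface text tells. Its arguments: {"type":"object","properties":{"commands":{"type":"array"},"hand":{"type":"number"},"force":{"type":"number"}},"required":["commands"]}

```bash
mkdir -p pics
python3 - <<'E'
from workcell import *
import cv2
o=get_obs(); print(o['clock'],o['position'],o['ee_rot'])
for n in("top","scene"):
    cv2.imwrite(f"pics/{n}0.png",cv2.cvtColor(camera(n),cv2.COLOR_RGB2BGR)); p=camera_params(n); print(n,p)
E
```

```text
0.0 [ 0.23098355 -0.58033883  0.23050466] [ 9.82113871e-01  1.88286501e-01 -1.72307694e-04 -7.12468469e-04]
top {'mtx': array([[387.33466136,   0.        , 323.26446441],
       [  0.        , 387.33466136, 202.73062991],
       [  0.        ,   0.        ,   1.        ]]), 'R': array([[-8.01688495e-03, -9.99967170e-01, -1.17795750e-03],
       [-9.95301477e-01,  8.09313906e-03, -9.64855989e-02],
       [ 9.64919647e-02,  3.98908900e-04, -9.95333684e-01]]), 't': array([-0.05057837,  0.56716225,  1.14070149])}
scene {'mtx': array([[510.54571552,   0.        , 317.0522575 ],
       [  0.        , 510.54571552, 205.44239573],
       [  0.        ,   0.        ,   1.        ]]), 'R': array([[-0.74440508,  0.66746283, -0.01882685],
       [ 0.43691849,  0.46557573, -0.76963723],
       [-0.50493892, -0.58114766, -0.63820379]]), 't': array([ 0.45929132, -0.17917817,  1.68786913])}
```

View pics/top0.png

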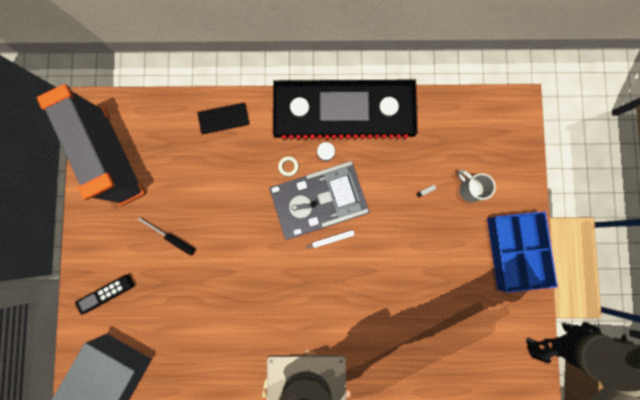

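View pics/scene0.png

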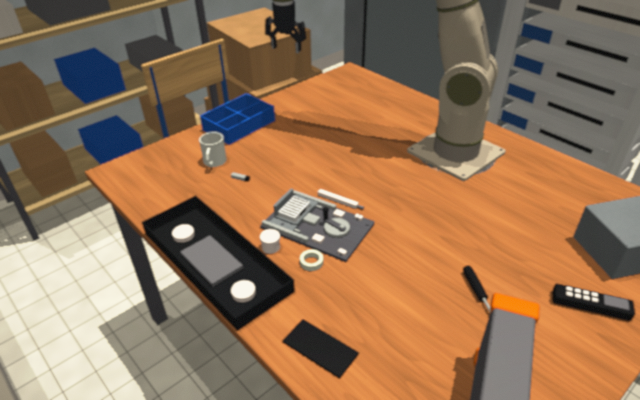

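Run:
```python
import cv2
a=cv2.imread("pics/top0.png")[150:250,255:385]; b=cv2.imread("pics/scene0.png")[180:265,255:385]
cv2.imwrite("pics/c0.png",cv2.resize(a,None,fx=6,fy=6,interpolation=cv2.INTER_CUBIC)); cv2.imwrite("pics/c1.png",cv2.resize(b,None,fx=6,fy=6,interpolation=cv2.INTER_CUBIC))
```

```text
(no output)
```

View pics/c0.png

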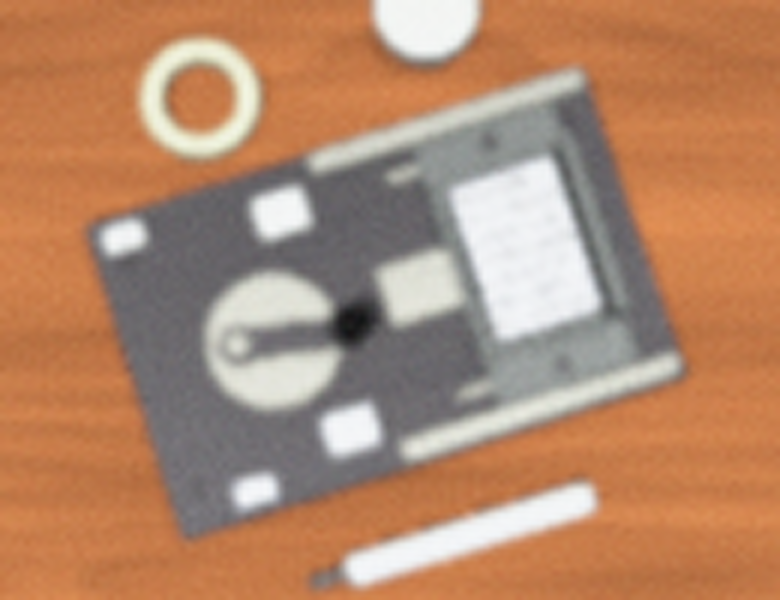

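View pics/c1.png

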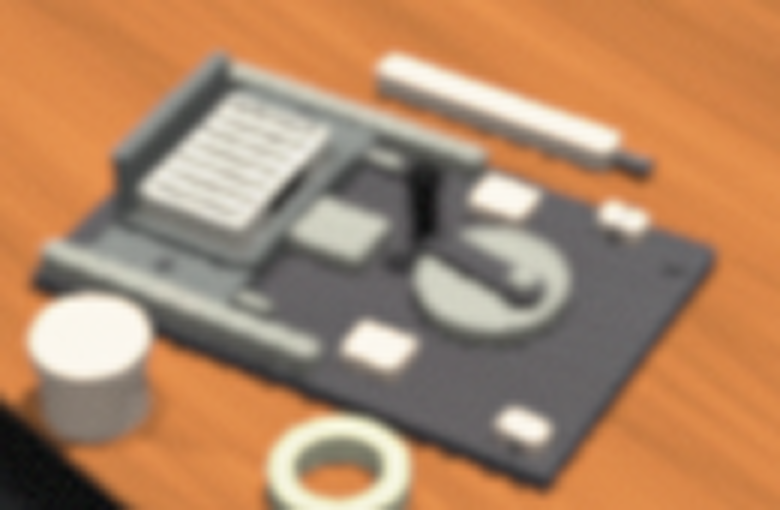

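```bash
cat > h.py <<'E'
import numpy as np, cv2
from workcell import *
from scipy.optimize import least_squares
from scipy.spatial.transform import Rotation as Ro
def proj(X,p):
    c=np.atleast_2d(X)@p['R'].T+p['t']; q=c@p['mtx'].T; return q[:,:2]/q[:,2:]
def ray(px,z,p):
    d=p['R'].T@np.linalg.inv(p['mtx'])@np.r_[px,1]; o=-p['R'].T@p['t']; return o+d*(z-o[2])/d[2]
def D(P,q): # dock->world
    P=np.atleast_2d(P).astype(float); c,s=np.cos(q[2]),np.sin(q[2]); return np.c_[q[0]+c*P[:,0]-s*P[:,1],q[1]+s*P[:,0]+c*P[:,1],P[:,2]]
def inv(W,q):
    d=np.array(W[:2])-q[:2]; c,s=np.cos(q[2]),np.sin(q[2]); return np.array([c*d[0]+s*d[1],-s*d[0]+c*d[1]])
E
python3 - <<'E'
from h import *
p=camera_params("top")
P=np.array([[138,-85,12],[138,85,12],[-132,85,12],[-132,-85,12],[80,0,30],[39,-58,22],[39,58,22]])/1e3
c=np.array([[90,222],[188,538],[686,372],[585,68],[236,345],[281,213],[351,430]])
px=(c+.5)/6-.5+[255,150]
r=least_squares(lambda q:(proj(D(P,q),p)-px).ravel(),[.6,0,1.6]); q=r.x; print(q,np.degrees(q[2])); print(r.fun.reshape(-1,2).round(2))
for z in(.05,.066):
  h=inv(ray((np.array([352,325])+.5)/6-.5+[255,150],z,p),q)-[.08,0]; print(h,np.linalg.norm(h),np.arctan2(h[1],h[0])%6.283)
np.save("q.npy",q)
E
```

```text
[ 0.57900728 -0.04475206  1.87587457] 107.47969570100658
[[-1.06  0.24]
 [-0.83  0.52]
 [ 0.7   0.78]
 [-0.03 -0.8 ]
 [ 0.54 -0.31]
 [ 0.34 -0.28]
 [ 0.32 -0.19]]
[-0.05648846  0.01068135] 0.057489454551247376 2.9547099710610056
[-0.05643707  0.01225037] 0.057751313340567004 2.927846061315226
```

```bash
cat >> h.py <<'E'
q=np.load("q.npy")
def go(*pts): # dock points mm -> successive tool-frame shifts in units, tool assumed as it stands but made square with the dock
    o=get_obs(); R=Ro.from_quat(o['ee_rot']); w=np.array(o['position'])
    x=R.as_matrix()[:,0]; print("clock",round(o['clock'],2),"dock mm",(inv(w,q)*1e3).round(1),round(w[2]*1e3,1),"F dock",(Ro.from_euler('z',-q[2]).apply(o['ft_force'])).round(2),"yaw err deg",round(np.degrees(np.arctan2(x[1],x[0])-q[2]+np.pi/2),2),"tilt",R.as_matrix()[:2,2].round(4))
    for P in pts:
        W=D(np.array(P)/1e3,q)[0]; d=R.as_matrix().T@(W-w)/.04; print(P,"units",d.round(2),"norm",np.linalg.norm(d).round(2)); w=W
E
python3 -c "
from h import *
go((24,-35,231),(24,-35,120),(24,-35,44))"
```

```text
clock 0.1 dock mm [-406.4  492.8] 230.6 F dock [ 0.67 -0.38  0.99] yaw err deg 4.23 tilt [-0.0005  0.0012]
(24, -35, 231) units [13.95 -9.76  0.  ] norm 17.03
(24, -35, 120) units [0.   0.   2.77] norm 2.78
(24, -35, 44) units [0.  0.  1.9] norm 1.9
```

Call:
carry_out:
  commands:
    - [[0.7, -0.49, 0, 0, 0, 0], [0.7, -0.49, 0, 0, 0, 0], [0.7, -0.49, 0, 0, 0, 0], [0.7, -0.49, 0, 0, 0, 0], [0.7, -0.49, 0, 0, 0, 0], [0.7, -0.49, 0, 0, 0, 0], [0.7, -0.49, 0, 0, 0, 0], [0.7, -0.49, 0, 0, 0, 0], [0.7, -0.49, 0, 0, 0, 0], [0.7, -0.49, 0, 0, 0, 0], [0.7, -0.49, 0, 0, 0, 0], [0.7, -0.49, 0, 0, 0, 0], [0.7, -0.49, 0, 0, 0, 0], [0.7, -0.49, 0, 0, 0, 0], [0.7, -0.49, 0, 0, 0, 0], [0.7, -0.49, 0, 0, 0, 0], [0.7, -0.49, 0, 0, 0, 0], [0.7, -0.49, 0, 0, 0, 0], [0, 0, 0, 0, 0, 0.7], [0, 0, 0, 0, 0, 0]]
  hand: 1

```text
clock: 1.77
position: [0.5693, -0.064, 0.2307]
ee_rot: [0.988, 0.153, -0.0, -0.001]
ft_force: [-0.3, -0.5, -0.8]
grip_width: 0.001
grasp_force: 0.0
```

```bash
python3 -c "
from h import *
go((24,-35,231),(24,-35,120),(24,-35,44))
p=camera_params('wrist');im=camera('wrist');cv2.imwrite('pics/w0.png',cv2.cvtColor(im,cv2.COLOR_RGB2BGR))
P=np.array([[138,-85,12],[138,85,12],[-132,85,12],[-132,-85,12],[80,0,30],[39,-58,22],[39,58,22],[23,12,69],[2,0,23]])/1e3
print(proj(D(P,q),p).round(0)); import pickle; pickle.dump(p,open('w0.pkl','wb'))"
```

```text
clock 1.77 dock mm [-15.5  15. ] 230.7 F dock [-0.38  0.43 -0.84] yaw err deg 0.07 tilt [-0.0009  0.0011]
(24, -35, 231) units [ 1.25 -0.99 -0.01] norm 1.59
(24, -35, 120) units [0.   0.   2.77] norm 2.78
(24, -35, 44) units [0.  0.  1.9] norm 1.9
[[189.  92.]
 [206. 221.]
 [397. 221.]
 [410.  92.]
 [238. 164.]
 [270. 115.]
 [274. 205.]
 [280. 181.]
 [301. 163.]]
```

View pics/w0.png

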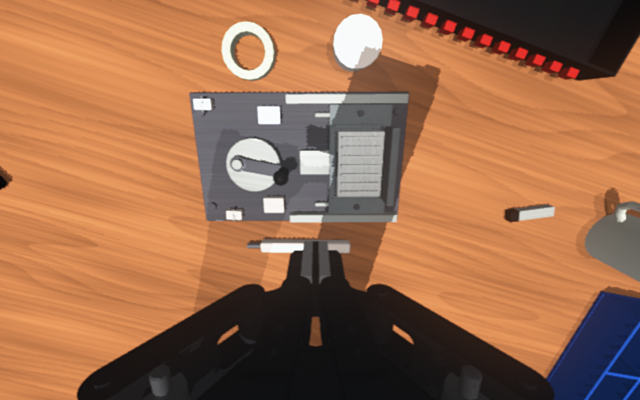

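```bash
python3 -c "
from h import *
import pickle; p=pickle.load(open('w0.pkl','rb'))
for t in (2.8,2.95,3.1,3.25):
  print(t,[proj(D(np.array([80+58*np.cos(t),58*np.sin(t),z])/1e3,q),p).round(0)[0] for z in (30,60,69)])
im=cv2.imread('pics/w0.png')[120:220,220:340]; cv2.imwrite('pics/w0c.png',cv2.resize(im,None,fx=6,fy=6,interpolation=cv2.INTER_CUBIC))"
```

```text
2.8 [array([282., 179.]), array([280., 185.]), array([279., 187.])]
2.95 [array([284., 173.]), array([281., 178.]), array([280., 180.])]
3.1 [array([285., 166.]), array([282., 171.]), array([281., 173.])]
3.25 [array([284., 159.]), array([281., 163.]), array([280., 165.])]
```

View pics/w0c.png

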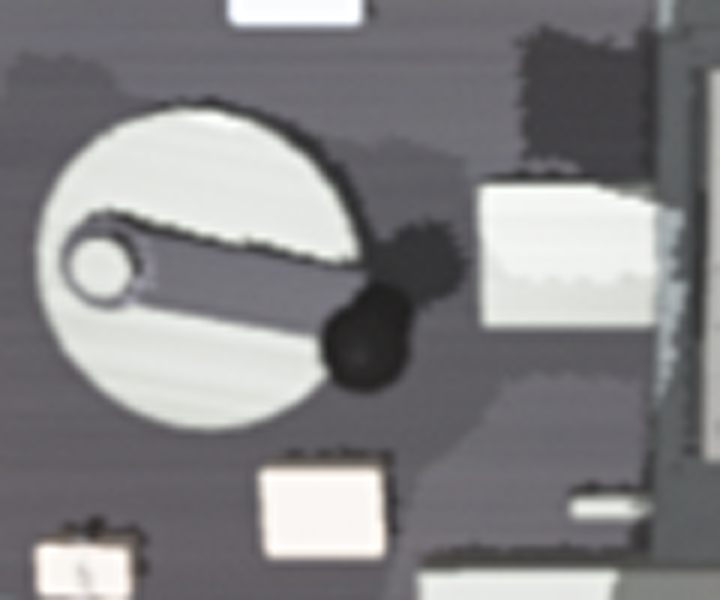

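Call:
carry_out:
  commands:
    - [[0.62, -0.5, 0, 0, 0, 0], [0.62, -0.5, 0, 0, 0, 0], [0, 0, 0.7, 0, 0, 0], [0, 0, 0.7, 0, 0, 0], [0, 0, 0.7, 0, 0, 0], [0, 0, 0.7, 0, 0, 0], [0, 0, 0, 0, 0, 0], [0, 0, 0, 0, 0, 0]]

```text
clock: 2.48
position: [0.6032, -0.0149, 0.1187]
ee_rot: [0.988, 0.152, -0.001, 0.0]
ft_force: [1.3, -0.1, 0.4]
grip_width: 0.001
grasp_force: 0.0
```

```bash
python3 -c "
from h import *
go((24,-35,120),(24,-35,40))"
```

```text
clock 2.48 dock mm [ 21.2 -32. ] 118.7 F dock [-0.53 -1.23  0.44] yaw err deg 0.01 tilt [-0.0028 -0.0005]
(24, -35, 120) units [ 0.07 -0.07 -0.03] norm 0.11
(24, -35, 40) units [0.01 0.   2.  ] norm 2.0
```

Call:
carry_out:
  commands:
    - [[0.05, -0.05, 0.5, 0, 0, 0], [0, 0, 0.5, 0, 0, 0], [0, 0, 0.5, 0, 0, 0], [0, 0, 0.46, 0, 0, 0], [-0.1, 0, 0, 0, 0, 0], [-0.1, 0, 0, 0, 0, 0], [-0.1, 0, 0, 0, 0, 0], [-0.1, 0, 0, 0, 0, 0], [0, 0, 0, 0, 0, 0], [0, 0, 0, 0, 0, 0]]

```text
clock: 3.32
position: [0.5907, -0.0161, 0.0421]
ee_rot: [0.988, 0.152, 0.001, 0.0]
ft_force: [0.8, 0.0, 0.7]
grip_width: -0.001
grasp_force: 0.0
```

```bash
python3 -c "
from h import *
s=20
go(*[(80+58*np.cos(t)-s*np.sin(t),58*np.sin(t)+s*np.cos(t),40) for t in np.arange(2.95,-.01,-.1475)])"
```

```text
clock 3.32 dock mm [ 23.8 -19.7] 42.1 F dock [-0.18 -0.73  0.74] yaw err deg 0.01 tilt [ 0.0016 -0.0005]
(np.float64(19.252819278869122), np.float64(-8.589530513029514), 40) units [-0.28  0.11  0.05] norm 0.31
(np.float64(18.650070789342422), np.float64(0.431492580821665), 40) units [-0.23  0.02 -0.  ] norm 0.23
(np.float64(19.37964853206952), np.float64(9.443145021897074), 40) units [-0.23 -0.02 -0.  ] norm 0.23
(np.float64(21.425708388277833), np.float64(18.24972224952847), 40) units [-0.22 -0.05 -0.  ] norm 0.23
(np.float64(24.74381641559348), np.float64(26.659973287427785), 40) units [-0.21 -0.08 -0.  ] norm 0.23
(np.float64(29.26191381259445), np.float64(34.49125410940295), 40) units [-0.2  -0.11 -0.  ] norm 0.23
(np.float64(34.88188180784367), np.float64(41.57349408936675), 40) units [-0.18 -0.14 -0.  ] norm 0.23
(np.float64(41.48167248896641), np.float64(47.75288939690198), 40) units [-0.15 -0.17 -0.  ] norm 0.23
(np.float64(48.917959296910745), np.float64(52.895243129524445), 40) units [-0.13 -0.19 -0.  ] norm 0.23
(np.float64(57.02924962504679), np.float64(56.888879644545526
[... 479 characters left out ...]
264), np.float64(57.55285928331306), 40) units [ 0.06 -0.22 -0.  ] norm 0.23
(np.float64(109.48002150418426), np.float64(53.804538211128936), 40) units [ 0.09 -0.21 -0.  ] norm 0.23
(np.float64(117.06733892955378), np.float64(48.88775291094476), 40) units [ 0.12 -0.19 -0.  ] norm 0.23
(np.float64(123.84967110634848), np.float64(42.90928039323272), 40) units [ 0.15 -0.17  0.  ] norm 0.23
(np.float64(129.67972725214594), np.float64(35.9989541535916), 40) units [ 0.17 -0.15  0.  ] norm 0.23
(np.float64(134.43089700506795), np.float64(28.30684460026736), 40) units [ 0.19 -0.12  0.  ] norm 0.23
(np.float64(137.99999999999997), np.float64(20.00000000000005), 40) units [ 0.21 -0.09  0.  ] norm 0.23
```

Call:
carry_out:
  commands:
    - [[-0.14, 0.05, 0.02, 0, 0, 0], [-0.14, 0.06, 0.02, 0, 0, 0], [-0.12, 0.01, 0, 0, 0, 0], [-0.11, 0.01, 0, 0, 0, 0], [-0.12, -0.01, 0, 0, 0, 0], [-0.11, -0.01, 0, 0, 0, 0], [-0.11, -0.02, 0, 0, 0, 0], [-0.11, -0.03, 0, 0, 0, 0], [-0.11, -0.04, 0, 0, 0, 0], [-0.1, -0.04, 0, 0, 0, 0], [-0.1, -0.05, 0, 0, 0, 0], [-0.1, -0.06, 0, 0, 0, 0], [-0.09, -0.07, 0, 0, 0, 0], [-0.09, -0.07, 0, 0, 0, 0], [-0.08, -0.08, 0, 0, 0, 0], [-0.07, -0.09, 0, 0, 0, 0], [-0.07, -0.09, 0, 0, 0, 0], [-0.06, -0.1, 0, 0, 0, 0], [0, 0, 0, 0, 0, 0]]

```text
clock: 4.9
position: [0.5119, -0.0132, 0.0392]
ee_rot: [0.988, 0.153, -0.001, 0.0]
ft_force: [1.1, -0.6, 0.1]
grip_width: 0.001
grasp_force: 0.6
```

```bash
python3 -c "
from h import *
s=20
go(*[(80+58*np.cos(t)-s*np.sin(t),58*np.sin(t)+s*np.cos(t),40) for t in (1.77,1.475,1.18,.885,.59,.295,.15,0)])
cv2.imwrite('pics/w1.png',cv2.cvtColor(camera('wrist'),cv2.COLOR_RGB2BGR))"
```

```text
clock 4.9 dock mm [50.3 54.6] 39.2 F dock [-0.88 -0.85  0.13] yaw err deg 0.07 tilt [-0.0011 -0.0002]
(np.float64(48.917959296910766), np.float64(52.89524312952446), 40) units [ 0.04  0.03 -0.02] norm 0.06
(np.float64(65.63939192730685), np.float64(59.64706980047302), 40) units [-0.17 -0.42  0.  ] norm 0.45
(np.float64(83.60151956511874), np.float64(61.245645207002816), 40) units [-0.04 -0.45  0.  ] norm 0.45
(np.float64(101.25249134372645), np.float64(57.55285928331304), 40) units [ 0.09 -0.44 -0.  ] norm 0.45
(np.float64(117.0673389295538), np.float64(48.88775291094473), 40) units [ 0.22 -0.4  -0.  ] norm 0.45
(np.float64(129.67972725214594), np.float64(35.998954153591555), 40) units [ 0.32 -0.31 -0.  ] norm 0.45
(np.float64(134.35995987081844), np.float64(28.4428332421896), 40) units [ 0.19 -0.12 -0.  ] norm 0.22
(np.float64(138.0), np.float64(20.0), 40) units [ 0.21 -0.09 -0.  ] norm 0.23
```

View pics/w1.png

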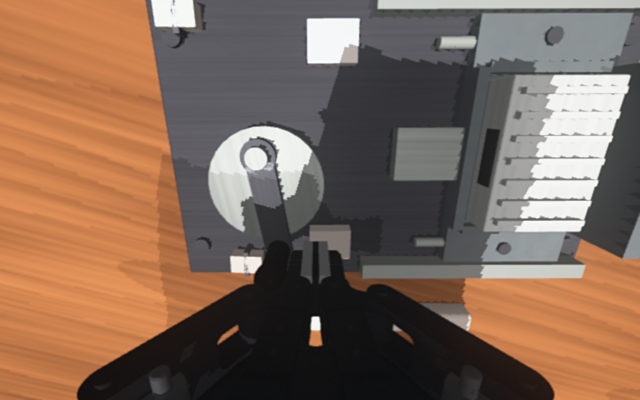

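Call:
carry_out:
  commands:
    - [[-0.03, -0.1, 0, 0, 0, 0], [-0.03, -0.1, 0, 0, 0, 0], [-0.03, -0.1, 0, 0, 0, 0], [-0.03, -0.1, 0, 0, 0, 0], [-0.01, -0.11, 0, 0, 0, 0], [-0.01, -0.11, 0, 0, 0, 0], [-0.01, -0.11, 0, 0, 0, 0], [-0.01, -0.11, 0, 0, 0, 0], [0.01, -0.11, 0, 0, 0, 0], [0.02, -0.11, 0, 0, 0, 0], [0.03, -0.11, 0, 0, 0, 0], [0.03, -0.11, 0, 0, 0, 0], [0.04, -0.1, 0, 0, 0, 0], [0.05, -0.1, 0, 0, 0, 0], [0.06, -0.1, 0, 0, 0, 0], [0.07, -0.1, 0, 0, 0, 0], [0.07, -0.08, 0, 0, 0, 0], [0.08, -0.08, 0, 0, 0, 0], [0.08, -0.08, 0, 0, 0, 0], [0, 0, 0, 0, 0, 0]]

```text
clock: 6.62
position: [0.5045, 0.0649, 0.0392]
ee_rot: [0.988, 0.152, -0.0, -0.0]
ft_force: [-0.5, -1.5, -0.1]
grip_width: 0.0
grasp_force: 0.9
```

```bash
python3 -c "
from h import *
s=20
go(*[(80+58*np.cos(t)-s*np.sin(t),58*np.sin(t)+s*np.cos(t),40) for t in (.295,.15,0)])
p=camera_params('wrist');cv2.imwrite('pics/w2.png',cv2.cvtColor(camera('wrist'),cv2.COLOR_RGB2BGR))
for t in (.5,.3,.1,0): print(t,proj(D(np.array([[80,0,30],[80+40*np.cos(t),40*np.sin(t),30],[80+58*np.cos(t),58*np.sin(t),60]])/1e3,q),p).round(0).tolist())"
```

```text
clock 6.62 dock mm [127.   38.1] 39.2 F dock [-1.27  0.92 -0.1 ] yaw err deg 0.06 tilt [-0.0001  0.0003]
(np.float64(129.67972725214594), np.float64(35.998954153591555), 40) units [ 0.05 -0.07 -0.02] norm 0.09
(np.float64(134.35995987081844), np.float64(28.4428332421896), 40) units [ 0.19 -0.12  0.  ] norm 0.22
(np.float64(138.0), np.float64(20.0), 40) units [ 0.21 -0.09  0.  ] norm 0.23
0.5 [[396.0, 187.0], [334.0, 219.0], [305.0, 257.0]]
0.3 [[396.0, 187.0], [329.0, 207.0], [296.0, 238.0]]
0.1 [[396.0, 187.0], [326.0, 194.0], [291.0, 216.0]]
0 [[396.0, 187.0], [326.0, 187.0], [290.0, 205.0]]
```

View pics/w2.png

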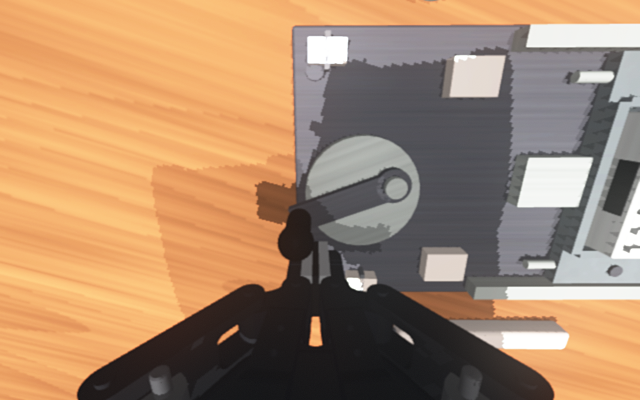

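Call:
carry_out:
  commands:
    - [[0.07, -0.05, 0, 0, 0, 0], [0.07, -0.05, 0, 0, 0, 0], [0.07, -0.05, 0, 0, 0, 0], [0.07, -0.05, 0, 0, 0, 0], [0.07, 0, 0, 0, 0, 0], [0.07, 0, 0, 0, 0, 0], [0, 0, 0, 0, 0, 0], [0, 0, 0, 0, 0, 0]]

```text
clock: 7.33
position: [0.518, 0.0778, 0.0393]
ee_rot: [0.988, 0.153, 0.0, -0.0]
ft_force: [-3.0, 0.3, 0.1]
grip_width: -0.001
grasp_force: 1.1
```

```bash
python3 -c "
from h import *
go((138,20,40))
p=camera_params('wrist');im=camera('wrist')
for t in (.2,.1,0,-.1): print(t,proj(D(np.array([[80,0,30],[80+40*np.cos(t),40*np.sin(t),30],[80+58*np.cos(t),58*np.sin(t),60]])/1e3,q),p).round(1).tolist())
c=im[130:270,260:440];cv2.imwrite('pics/w3.png',cv2.cvtColor(cv2.resize(c,None,fx=4,fy=4,interpolation=cv2.INTER_CUBIC),cv2.COLOR_RGB2BGR))"
```

```text
clock 7.33 dock mm [135.2  21.4] 39.3 F dock [1.15 2.73 0.11] yaw err deg 0.08 tilt [0.0002 0.001 ]
(138, 20, 40) units [ 0.04 -0.07 -0.02] norm 0.08
0.2 [[407.5, 214.9], [340.4, 227.1], [309.9, 258.1]]
0.1 [[407.5, 214.9], [339.6, 221.0], [308.1, 247.7]]
0 [[407.5, 214.9], [339.4, 214.7], [307.4, 237.0]]
-0.1 [[407.5, 214.9], [340.0, 208.3], [307.9, 226.0]]
```

View pics/w3.png

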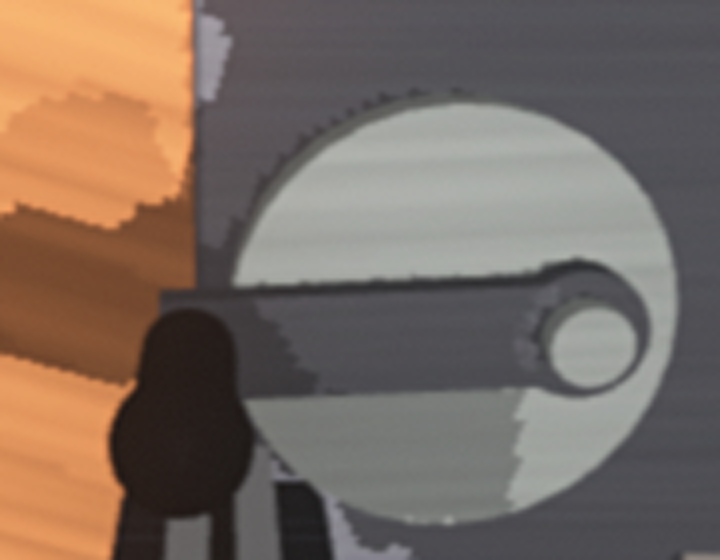

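Call:
carry_out:
  commands:
    - [[0.03, 0, 0, 0, 0, 0], [0.03, 0, 0, 0, 0, 0], [0, 0, 0, 0, 0, 0], [0, 0, 0, 0, 0, 0]]

```text
clock: 7.72
position: [0.5202, 0.0776, 0.0393]
ee_rot: [0.988, 0.152, 0.0, -0.0]
ft_force: [-3.5, 2.2, 0.4]
grip_width: 0.001
grasp_force: 1.6
```

```bash
cat > chk.py <<'E'
from h import *
go((138,20,40))
# cam angle: line fit to lower/upper arm edges rectified onto the z=30 plane, dock frame, 0.25 mm/px
p=camera_params('wrist');im=camera('wrist')
xs,ys=np.meshgrid(np.arange(70,140,.25),np.arange(20,-20,-.25))
P=D(np.c_[xs.ravel(),ys.ravel(),np.full(xs.size,30)]/1e3,q); uv=proj(P,p).astype(np.float32).reshape(*xs.shape,2)
g=cv2.cvtColor(cv2.remap(im,uv[...,0],uv[...,1],cv2.INTER_LINEAR),cv2.COLOR_RGB2GRAY).astype(float)
G=np.abs(np.diff(cv2.GaussianBlur(g,(0,0),2),axis=0))
for sgn in(1,-1):
  X=[];Y=[]
  for x in np.arange(94,118,1):
    j=int((x-70)/.25); k=[i for i in range(G.shape[0]) if 5<sgn*ys[i,0]<12]; i=k[np.argmax(G[k,j])]; X.append(x);Y.append(ys[i,0])
  f=np.polyfit(X,Y,1); print(sgn,"slope",f[0].round(3),"y at 105",np.polyval(f,105).round(2),"res",np.std(np.polyval(f,X)-Y).round(2))
E
python3 chk.py
```

```text
clock 7.72 dock mm [134.4  19.4] 39.3 F dock [3.11 2.67 0.36] yaw err deg 0.03 tilt [0.0001 0.0001]
(138, 20, 40) units [-0.02 -0.09 -0.02] norm 0.09
1 slope 0.012 y at 105 7.56 res 0.07
-1 slope 0.018 y at 105 -10.45 res 0.08
```

Call:
carry_out:
  commands:
    - [[-0.2, 0, 0, 0, 0, 0], [-0.3, 0, 0, 0, 0, 0], [0, 0, -0.6, 0, 0, 0], [0, 0, -0.7, 0, 0, 0], [0, 0, -0.7, 0, 0, 0], [0.1, 0.7, 0, 0, 0, 0], [0.1, 0.7, 0, 0, 0, 0], [0.1, 0.7, 0, 0, 0, 0], [0.1, 0.7, 0, 0, 0, 0], [0.1, 0.7, 0, 0, 0, 0], [0.1, 0.7, 0, 0, 0, 0], [0.1, 0.7, 0, 0, 0, 0], [0.1, 0.7, 0, 0, 0, 0], [0.1, 0.7, 0, 0, 0, 0], [0.1, 0.7, 0, 0, 0, 0], [0, 0, 0, 0, 0, 0], [0, 0, 0, 0, 0, 0]]

```text
clock: 9.18
position: [0.6235, -0.1861, 0.1192]
ee_rot: [0.989, 0.15, 0.0, 0.001]
ft_force: [-0.4, 0.9, -0.1]
grip_width: -0.0
grasp_force: 0.0
```

```bash
python3 -c "
from h import *
go((-150,0,120),(-150,0,42))"
```

```text
clock 9.18 dock mm [-148.2    0. ] 119.2 F dock [ 0.95  0.17 -0.13] yaw err deg -0.17 tilt [ 0.0009 -0.0009]
(-150, 0, 120) units [ 0.    0.04 -0.02] norm 0.05
(-150, 0, 42) units [-0.   -0.    1.95] norm 1.95
```

Call:
carry_out:
  commands:
    - [[0, 0, 0.5, 0, 0, 0], [0, 0, 0.5, 0, 0, 0], [0, 0, 0.5, 0, 0, 0], [0, 0, 0.42, 0, 0, 0], [0, -0.15, 0, 0, 0, 0], [0, -0.15, 0, 0, 0, 0], [0, -0.1, 0, 0, 0, 0], [0, -0.1, 0, 0, 0, 0], [0, -0.1, 0, 0, 0, 0], [0, -0.1, 0, 0, 0, 0], [0, -0.1, 0, 0, 0, 0], [0, -0.1, 0, 0, 0, 0], [0, 0, 0, 0, 0, 0]]

```text
clock: 10.27
position: [0.613, -0.1488, 0.0432]
ee_rot: [0.988, 0.152, 0.001, 0.0]
ft_force: [0.6, -3.1, 3.0]
grip_width: 0.002
grasp_force: 1.4
```

```bash
python3 -c "
from h import *
go((-70,0,42))
p=camera_params('wrist');cv2.imwrite('pics/w4.png',cv2.cvtColor(camera('wrist'),cv2.COLOR_RGB2BGR))"
```

```text
clock 10.27 dock mm [-109.4   -1.2] 43.2 F dock [-3.1   0.35  2.96] yaw err deg 0.05 tilt [ 0.0012 -0.0004]
(-70, 0, 42) units [-0.03 -0.99  0.03] norm 0.99
```

View pics/w4.png

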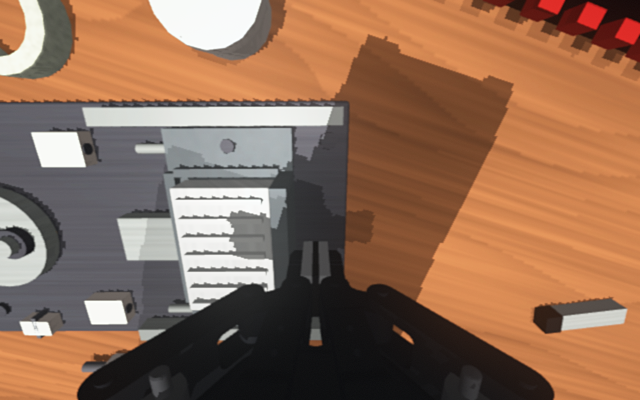

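Call:
carry_out:
  commands:
    - [[0, -0.1, 0, 0, 0, 0], [0, -0.1, 0, 0, 0, 0], [0, -0.1, 0, 0, 0, 0], [0, -0.1, 0, 0, 0, 0], [-0.02, -0.1, 0, 0, 0, 0], [0, -0.1, 0, 0, 0, 0], [0, -0.1, 0, 0, 0, 0], [0, -0.1, 0, 0, 0, 0], [0, -0.1, 0, 0, 0, 0], [0, 0, 0, 0, 0, 0]]

```text
clock: 11.15
position: [0.6009, -0.1138, 0.0425]
ee_rot: [0.988, 0.153, -0.0, -0.0]
ft_force: [0.8, -1.5, 0.6]
grip_width: 0.003
grasp_force: 0.4
```

Call:
carry_out:
  commands:
    - [[0, -0.05, 0, 0, 0, 0], [0, -0.05, 0, 0, 0, 0], [0, -0.05, 0, 0, 0, 0], [0, 0, 0, 0, 0, 0]]

```text
clock: 11.48
position: [0.599, -0.109, 0.0424]
ee_rot: [0.988, 0.152, -0.0, -0.0]
ft_force: [3.2, -1.5, -0.7]
grip_width: -0.003
grasp_force: 1.3
```

```bash
python3 -c "
from h import *
go((-62,0,42))"
```

```text
clock 11.48 dock mm [-67.3   0.2] 42.4 F dock [-2.44 -2.61 -0.67] yaw err deg 0.04 tilt [-0.0004  0.0002]
(-62, 0, 42) units [ 0.   -0.13  0.01] norm 0.13
```

Call:
carry_out:
  commands:
    - [[0, -0.04, 0, 0, 0, 0], [0, -0.04, 0, 0, 0, 0], [0, -0.04, 0, 0, 0, 0], [0, 0, 0, 0, 0, 0]]

```text
clock: 11.82
position: [0.5976, -0.1044, 0.0424]
ee_rot: [0.988, 0.152, -0.0, -0.0]
ft_force: [2.7, -2.3, -0.5]
grip_width: 0.003
grasp_force: 1.4
```

Call:
carry_out:
  commands:
    - [[0, -0.03, 0, 0, 0, 0], [0, -0.03, 0, 0, 0, 0], [0, 0, 0, 0, 0, 0]]

```text
clock: 12.07
position: [0.5972, -0.1033, 0.0424]
ee_rot: [0.988, 0.152, 0.0, 0.001]
ft_force: [4.7, -6.1, -0.7]
grip_width: 0.001
grasp_force: 3.3
```

```bash
python3 -c "
from h import *
go((-62,0,42))"
```

```text
clock 12.07 dock mm [-61.3   0.2] 42.4 F dock [-7.21 -2.69 -0.71] yaw err deg -0.01 tilt [ 0.0005 -0.001 ]
(-62, 0, 42) units [0.01 0.02 0.01] norm 0.02
```

Call:
carry_out:
  commands:
    - [[0, -0.03, 0, 0, 0, 0], [0, -0.03, 0, 0, 0, 0], [0, 0, 0, 0, 0, 0], [0, 0, 0, 0, 0, 0]]

```text
clock: 12.4
position: [0.5971, -0.1032, 0.0425]
ee_rot: [0.989, 0.151, 0.001, 0.002]
ft_force: [8.9, -10.4, -5.0]
grip_width: 0.002
grasp_force: 6.5
```

Call:
carry_out:
  commands:
    - [[0, 0.2, 0, 0, 0, 0], [0, 0.5, 0, 0, 0, 0], [0, 0.5, 0, 0, 0, 0], [0, 0, -0.7, 0, 0, 0], [0, 0, -0.8, 0, 0, 0], [0, 0, -0.8, 0, 0, 0], [0, 0, -0.8, 0, 0, 0], [-0.6, -0.3, -0.6, 0, 0, 0], [-0.6, -0.6, -0.3, 0, 0, 0], [-0.4, -0.7, 0, 0, 0, 0], [0, -0.7, 0, 0, 0, 0], [0, -0.7, 0, 0, 0, 0], [0, 0, 0, 0, 0, 0], [0, 0, 0, 0, 0, 0]]

```text
clock: 13.57
position: [0.5128, -0.0487, 0.2026]
ee_rot: [0.988, 0.154, -0.0, -0.0]
ft_force: [0.2, -1.4, -0.8]
grip_width: 0.004
grasp_force: 0.0
```

```bash
python3 chk.py; python3 -c "
from h import *
p=camera_params('wrist');im=camera('wrist')
P=np.array([[62,0,23],[-50,0,62],[26,58,22],[138,0,60],[80,0,30]])/1e3
uv=proj(D(P,q),p).round(0); print(uv)
x0,y0=max(0,int(uv[:,0].min())-40),max(0,int(uv[:,1].min())-80); print(x0,y0)
c=im[y0:y0+180,x0:x0+260];cv2.imwrite('pics/w5.png',cv2.cvtColor(cv2.resize(c,None,fx=3,fy=3,interpolation=cv2.INTER_CUBIC),cv2.COLOR_RGB2BGR))"
```

```text
clock 13.57 dock mm [16.1 64.3] 202.6 F dock [-1.39  0.18 -0.78] yaw err deg 0.24 tilt [-0.001   0.0003]
(138, 20, 40) units [ 1.12 -3.04  4.06] norm 5.2
1 slope 0.019 y at 105 8.06 res 0.07
-1 slope 0.006 y at 105 -8.63 res 0.17
[[272. 124.]
 [380. 126.]
 [305. 174.]
 [190. 125.]
 [255. 124.]]
150 44
```

View pics/w5.png

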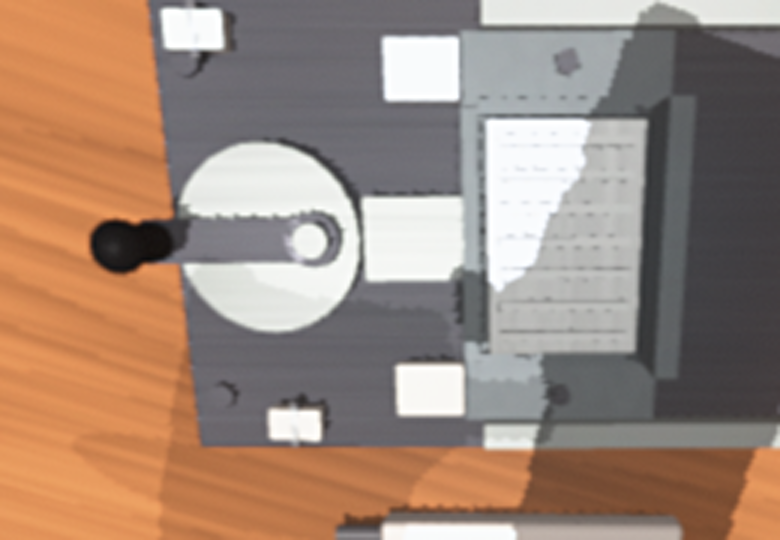

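The picture shows the carriage's front edge hard against both coupler blocks (crop columns about 460). The cam handle points straight forward, within about 0.02 rad. The module is in its nest and the adaptors and pen have not moved.

```bash
python3 -c "
from workcell import *
print(hand_in())"
```

```text
the job is handed in; nothing more can be done
None
```

The job is done and handed in: the cam is at its low point (handle forward within about 0.02 rad), and only then was the carriage pushed home against the coupler blocks, in about 14 s and with nothing gripped or lifted.

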